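# Set a square on a clamped plate for marking out

## Task

Get the clamped steel plate ready for marking out. First lift the drift punch out of the plate's middle hole and drop it, thin end down, into the square tube pot; then set the try square on the bench with its thick stock flush along the plate's long edge that faces the robot, so that the blade lies straight across the plate and covers the middle hole. Leave the spray can, the wrench and the socket case where they are.

Things in the scene. Friction and masses are not known exactly. Their poses are not given: they have to be found in the camera images.
- plate: Dark steel plate fixed to the bench, 110 mm deep (x) by 200 mm long (y), 14 mm thick; origin: centre of underside. Near long edge, facing the robot: upright face at x = -55 mm. Middle hole 22 mm wide, right through, at the origin; 15 mm bolt holes at x = -28, y = +-78 mm. A fixed low clamp on each short end: x = +15 to +45, |y| = 76 to 120 mm, 33 mm high above the bench.
- plate_hole (a point): Centre of the plate's middle hole, at the plate's top surface (14 mm above the bench); same axes as the plate.
- plate_edge (a point): Middle of the plate's near long edge, at the plate's top surface; same axes as the plate.
- drift: Loose steel drift punch, a stepped round bar 140 mm long: thin end 16 mm in diameter for the lowest 42 mm, shank 20 mm in diameter above. At the start it stands thin end down on the bench inside the plate's middle hole. Origin at the centre of its thin end face, z along it towards the thick end.
- square: Loose try square, 0.3 to 0.5 kg. Stock: steel bar 26 (x) by 110 (y) by 40 mm high, standing on the bench; origin: centre of its underside. Blade: flat strip 32 mm wide (y = +23 to +55 mm, at the stock's +y end), 3 mm thick, from the stock's inner face (x = +13) out to x = +138 mm; its underside is 16 mm up, so it passes 2 mm over the plate.
- stock_a (a point): Point on the stock's inner face (the face the blade sticks out of) near the blade end: x = +13, y = +53, z = 6 mm in the square's frame; same axes as the square.
- stock_b (a point): Point on the stock's inner face near its other end: x = +13, y = -53, z = 6 mm in the square's frame; same axes as the square.
- blade (a point): Point on the blade's centre line, underside, 55 mm out from the stock's inner face: x = +68, y = +39, z = 16 mm in the square's frame. It comes over the plate's middle hole when the square is in place.
- pot: Grey steel pot made of upright square tube, fixed to the bench: 40 mm square outside, 32 mm square inside, mouth open at 90 mm above the bench, inner floor 10 mm above the bench; on a base plate 90 x 90 x 6 mm. Origin at the centre of the underside of the base plate.
- pot_mouth (a point): Centre of the pot's open mouth, 90 mm above the bench.
- spray_can: Bystander: spray can, 56 mm in diameter, 140 mm tall, standing beyond the plate; origin at the centre of its underside.
- wrench: Bystander: steel wrench 190 mm long lying beyond the plate; its x runs along it.
- socket_case: Bystander: closed black plastic socket case 60 x 110 x 45 mm lying on the bench; origin at the centre of its underside.
Things that resemble listed ones, but are neither listed nor needed, are in the scene too. What is meant by the square is not purple, and is the smaller of those in its own colour.

How it is judged:
By the outcome, as a careful person would: the job done as asked, in the order asked, and still so for the second after the job is handed in, with the robot touching nothing.
It also fails if it takes over 72 s, if anything falls off the work surface, if the arm or the gripper's body presses on something with over 40 N, if the wrist force passes 120 N, or if a joint passes its speed limit or range.

## Robot

A 6-joint arm with a two-finger parallel gripper is mounted at the origin on the work surface. World frame = base frame: x ahead of the robot, y to its left, z up, the work surface at z = 0. Lengths are in m, angles in degrees, forces in N, time in s.
With the tool pointing down it reaches from about 0.35 to 0.875 m from the base axis. Payload 4.2 kg.
Tool frame: the origin (TCP) lies on the mounting face of the last link; the fingertips stand 182 mm ahead of it and the grasp point (between the pads) lies 164 mm ahead of it (r.tcp_to_grasp is the distance from the TCP to the grasp point, in m); z points along the fingers, y is the line along which they close (so a half turn about z gives the same grasp; the last joint's range is limited). The gripper opens to 87 mm and grips with 3 to 60 N. Pads are 19 mm wide; open, the fingers measure 117 mm over their backs; the gripper's body (75 mm by 190 mm) begins 51 mm behind the grasp point.
Start: joints at [88.671, 22.042, 0.453, 0, -68.411, -14.817], TCP at [0.174, 0.6, 0.405] pointing down, gripper open.
Joint ranges: [-179.83, 179.83], [-69.29, 118.12], [-61.27, 80.66], [-181.25, 117.63], [-171.15, -9.14], [-177.46, 177.46]. Speed limits (degrees/s): [159.86, 159.86, 180, 180, 180, 180].

## Interface

Orientations are given as a 3x3 rotation matrix whose columns are the frame's x, y, z axes.
In Python, from station import sense, eyes, r gives the robot as it stands.
- The arm moves only by the tool jog_arm, never from a script. Its argument "increments" is a list of rows, each a list of 4 numbers: the shift along the tool's x, y, z normalised to -1 to 1, where 1 is 0.02 m, then the turn about the tool's z normalised to -1 to 1, where 1 is 0.08 rad. A call has 1 to 10 rows; each row shifts and turns the commanded pose from where the row before left it, along the tool's axes as they then stand; what a row does not reach is not made up. A row lasts 1/10 s, in which the tool goes at most 50 mm and 8.59 degrees, less where a joint would pass 70% of its speed; a pose out of reach is approached as far as the arm can. A call with a number of a shift or a turn outside -1 to 1 is refused whole. A call with a gripper value outside its range is refused whole. "grip" is the finger opening in mm, from 0 to 87, set as the call begins (left out, the last holds). The fingers move at their own pace and stop on an object; the grip force is fixed at half the most. Time passes only in rows, so rows that do not move let the fingers close. It gives the time, the measured TCP pose, the force, the opening and the grip force at its end, in the units of the state.
- sense(): the state, without advancing time (a new reading comes with each control period).
- eyes.capture(name): name is "side" or "top"; returns the picture (384x512x3 uint8, blue, green, red); there is no depth.
- eyes.get_calibration(name): a dict with "camera_matrix" (3x3 intrinsics, pixels), "R" (3x3) and "t" (3): a world point X has camera coordinates R X + t. Camera axes: x right, y down, z forward; pixel columns grow to the right and rows downward; lengths in m; the calibration is good to about 2 mm. A picture is of the moment at which its call begins. get_calibration takes no time and is no camera call.
- r.finish_job(): hands the job in; it is judged then, once.
Trained networks look in the newest picture that a camera, given by its name, has taken for a name from the list of things; names that differ only in an ending like _2 or _b are one class to them, and where a whole thing is asked for, a point or a joint stands for the part that bears it (a point fixed in the world has none). Each returns a list of dicts, best first, with "conf" (0 to 1); they miss things now and then, are a little off and sometimes report something else, mostly with a low value. They report only what shows in the picture. A call takes as long as a camera call. They do not tell look-alikes from the thing itself.
- eyes.spot_in(camera, name): "centre" ([x, y, z] in m, in world coordinates, good to about 4 mm: the middle of the surface that is visible of it).
- eyes.outline_of(camera, name): "mask" (384x512 bool, what is visible of it).
The state is a dict: "time_s": time; "joints": joint angles; "joint_velocities": joint speeds; "effort": joint torques, N m; "tcp_pos": TCP position; "ee_rot": TCP orientation; "wrist_force": force on the tool from outside, world axes, zero at the start; "moment": the same for the moment, N m; "gripper_width": opening from 0.0 (shut) to 1.0 (fully open); "gripper_force": force on a finger pad.
Only numpy, scipy, OpenCV 4.12 (cv2) and the standard library are available. Lean on these libraries where they do the work, as an engineer would, in place of code of your own. Each camera call takes 0.05 s, during which the arm holds its last target. There are 200 camera calls.

## Working session

There is one attempt and no reset: what is moved stays moved. The work goes in short steps, Python scripts to look and compute and a tool call to move; the robot and the scene stay as the last step left them, time stands still between calls to the robot, and variables do not carry over. Pictures are saved under pics/ and viewed, at most 10 in all, crops included, and the job is handed in when it is done.

Besides the shell and the picture viewer there is one more tool, called after "Emit:" as a command line: name --pt "numbers of a row" for each row, then --argument value for the rest. jog_arm: Moves the arm, as the interface text tells. Its arguments: {"type":"object","properties":{"increments":{"type":"array"},"grip":{"type":"number"}},"required":["increments"]}

```bash
mkdir -p pics; ls
cat > h.py <<'E'
import numpy as np, cv2
from station import sense, eyes, r
def cal(n):
    c=eyes.get_calibration(n); return np.array(c["camera_matrix"]),np.array(c["R"]),np.array(c["t"])
def proj(n,X):
    K,R,t=cal(n); p=(R@np.atleast_2d(X).T).T+t; p=p@K.T; return p[:,:2]/p[:,2:]
def ray(n,uv,z):
    K,R,t=cal(n); uv=np.atleast_2d(uv); d=np.c_[uv,np.ones(len(uv))]@np.linalg.inv(K).T@R; c=-R.T@t
    return c+d*((z-c[2])/d[:,2])[:,None]
E
python3 - <<'E'
from h import *
s=sense(); print(s["tcp_pos"],s["ee_rot"],s["wrist_force"],s["time_s"])
ims=[]
for n in("side","top"):
    im=eyes.capture(n); cv2.imwrite(f"pics/{n}0.png",im)
    K,R,t=cal(n); print(n,K.round(1).tolist(),(-R.T@t).round(3),R.round(2).tolist())
    for k in("plate","plate_hole","drift","square","stock_a","stock_b","blade","pot","pot_mouth","socket_case","spray_can"):
        for d in eyes.spot_in(n,k):
            c=d["centre"]; print(n,k,round(d["conf"],2),np.round(c,3),proj(n,c)[0].round())
E
```

```text
pics
[0.17370768 0.60016727 0.4036513 ] [[ 9.60507254e-01 -2.78254450e-01 -5.25624306e-04]
 [-2.78254936e-01 -9.60504971e-01 -2.09545115e-03]
 [ 7.82038482e-05  2.15895359e-03 -9.99997666e-01]] [ 0.4402872  -0.50931112  0.25148411] 0.0
side [[413.3, 0.0, 256.5], [0.0, 413.3, 192.6], [0.0, 0.0, 1.0]] [ 0.282 -1.039  0.698] [[0.97, -0.24, -0.02], [-0.14, -0.48, -0.86], [0.2, 0.84, -0.5]]
side plate 0.74 [ 0.537 -0.033  0.013] [264. 215.]
side plate_hole 0.72 [ 0.545 -0.039  0.018] [267. 215.]
side drift 0.57 [ 0.542 -0.019  0.087] [264. 192.]
side square 0.91 [0.358 0.168 0.025] [196. 188.]
side square 0.83 [ 0.501 -0.334  0.015] [281. 284.]
side square 0.72 [ 0.279 -0.159  0.028] [180. 251.]
side stock_a 0.95 [0.354 0.17  0.024] [195. 188.]
side stock_a 0.83 [ 0.278 -0.161  0.028] [180. 252.]
side stock_a 0.81 [ 0.503 -0.34   0.018] [283. 285.]
side stock_b 0.95 [0.354 0.17  0.024] [195. 188.]
side stock_b 0.83 [ 0.278 -0.161  0.028] [180. 252.]
side stock_b 0.81 [ 0.503 -0.34   0.018] [283. 285.]
side blade 0.73 [ 0.278 -0.158  0.03 ] [179. 251.]
side pot 0.82 [0.527 0.294 0.032] [23
[... 740 characters left out ...]
a 0.82 [ 0.502 -0.327  0.012] [355. 203.]
top stock_a 0.72 [ 0.283 -0.178  0.027] [309. 276.]
top stock_a 0.33 [ 0.743 -0.003  0.007] [250. 127.]
top stock_b 0.98 [0.323 0.185 0.026] [186. 262.]
top stock_b 0.82 [ 0.502 -0.327  0.012] [355. 203.]
top stock_b 0.72 [ 0.283 -0.178  0.027] [309. 276.]
top stock_b 0.33 [ 0.743 -0.003  0.007] [250. 127.]
top blade 0.82 [ 0.286 -0.18   0.026] [310. 275.]
top blade 0.69 [0.321 0.185 0.024] [186. 263.]
top blade 0.57 [ 0.505 -0.324  0.018] [355. 202.]
top pot 0.73 [0.522 0.301 0.004] [150. 197.]
top pot_mouth 0.57 [0.521 0.305 0.005] [149. 197.]
top socket_case 0.77 [ 0.749 -0.205  0.039] [315. 123.]
top spray_can 0.98 [0.722 0.157 0.133] [195. 121.]
```

View pics/top0.png

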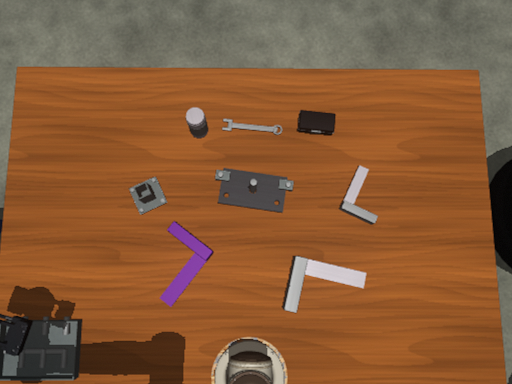

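View pics/side0.png

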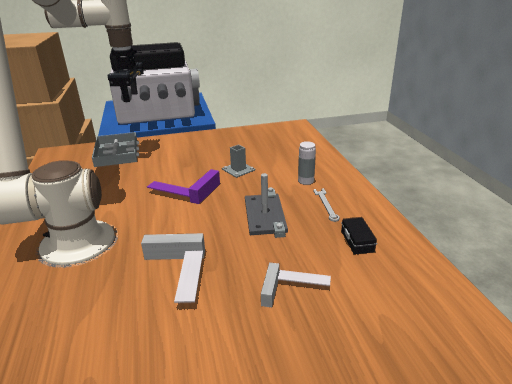

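The top picture shows three squares: purple (190,262), large grey (300,280) and small grey (358,200). The small grey one is the one I want: the smaller of its own colour, with the blade at the stock's left (+y) end. Next I'll fit silhouettes and check them in one close crop.

```bash
cat >> h.py <<'E'
from scipy.optimize import minimize
def box(x0,x1,y0,y1,z0,z1): return np.array([[x,y,z] for x in(x0,x1) for y in(y0,y1) for z in(z0,z1)],float)/1000
M={"square":[box(-13,13,-55,55,0,40),box(13,138,23,55,16,19)],
 "plate":[box(-55,55,-100,100,0,14),box(15,45,76,120,0,33),box(15,45,-120,-76,0,33)],
 "pot":[box(-45,45,-45,45,0,6),box(-20,20,-20,20,0,90)]}
def place(P,q): c,s=np.cos(q[2]),np.sin(q[2]); return P@np.array([[c,s,0],[-s,c,0],[0,0,1]])+[q[0],q[1],0]
def sil(n,k,q,S=4):
    m=np.zeros((384*S,512*S),np.uint8)
    for P in M[k]: cv2.fillConvexPoly(m,cv2.convexHull(np.round((proj(n,place(P,q))+.5)*S).astype(np.int32)),1)
    return cv2.resize(m.astype(np.float32),(512,384),interpolation=cv2.INTER_AREA)
def pick(n,k,near):
    ds=[d for d in eyes.outline_of(n,k) if d["conf"]>.3]
    f=lambda d: np.hypot(*(np.argwhere(d["mask"])[:,::-1].mean(0)-proj(n,[*near,.02])[0]))
    return min(ds,key=f)["mask"].astype(np.float32)
def fit(k,q0,cams=("top","side"),masks=None):
    masks=masks or {n:pick(n,k,q0[:2]) for n in cams}
    cost=lambda v:sum(np.abs(sil(n,k,v*[.01,.01,.1])-masks[n]).sum()/masks[n].sum() for n in cams)
    v0=np.array(q0)/[.01,.01,.1]; best=None
    for _ in range(2):
        o=minimize(cost,v0,method="Nelder-Mead",options=dict(initial_simplex=v0+np.array([[0,0,0],[1,0,0],[0,1,0],[0,0,1.]]),xatol=.005,fatol=1e-4)); v0=o.x
    return o.x*[.01,.01,.1],o.fun,masks
E
python3 - <<'E'
from h import *
im={n:eyes.capture(n) for n in("top","side")}
for k,q0 in(("square",(.475,-.32,-.35)),("plate",(.54,-.01,-.1)),("pot",(.525,.3,.3))):
    for cams in(("top",),("side",),("top","side")):
        try:
            q,f,m=fit(k,q0,cams); print(k,cams,q[:2].round(4),np.degrees(q[2]).round(2),round(f,3))
        except Exception as e: print(k,cams,e)
    for n in im:
        for P in M[k]:
            cv2.polylines(im[n],[cv2.convexHull(proj(n,place(P,q)).round().astype(np.int32))],True,(0,255,0),1)
a=cv2.resize(im["top"][140:240,110:390],None,fx=2.8,fy=2.8,interpolation=cv2.INTER_CUBIC)
b=cv2.resize(im["side"][135:310,200:380],None,fx=1.7,fy=1.7,interpolation=cv2.INTER_CUBIC)
c=np.zeros((a.shape[0]+b.shape[0],a.shape[1],3),np.uint8); c[:a.shape[0]]=a; c[a.shape[0]:,:b.shape[1]]=b
cv2.imwrite("pics/fit1.png",c)
E
```

```text
square ('top',) [ 0.4726 -0.33  ] -25.4 0.096
square ('side',) [ 0.4747 -0.3293] -25.59 0.061
square ('top', 'side') [ 0.4735 -0.3298] -25.51 0.183
plate ('top',) [ 0.5433 -0.0097] -8.3 0.093
plate ('side',) [ 0.545  -0.0074] -8.39 0.175
plate ('top', 'side') [ 0.5439 -0.0096] -8.08 0.274
pot ('top',) [0.527  0.3107] 25.18 0.052
pot ('side',) [0.5298 0.3147] 24.64 0.08
pot ('top', 'side') [0.5279 0.3113] 25.69 0.169
```

View pics/fit1.png

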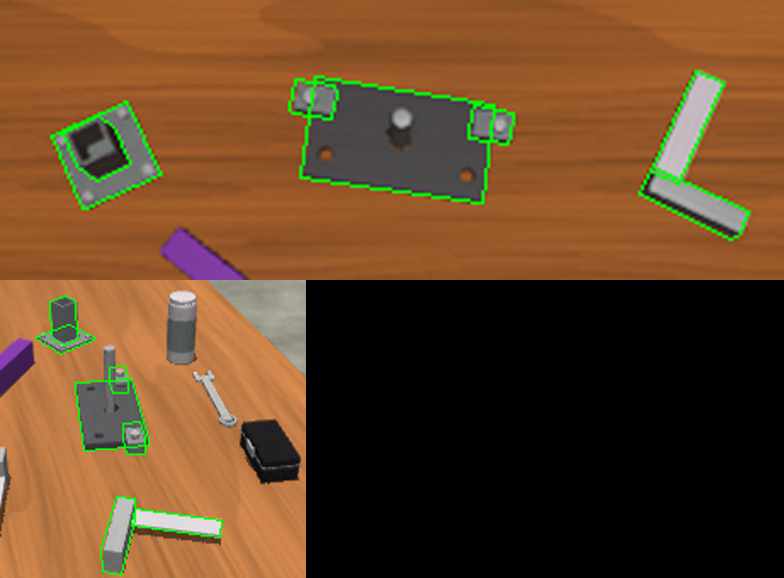

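The fits agree between the cameras: small grey square (0.4735,-0.330,-25.5°), plate (0.544,-0.0096,-8.1°), pot (0.528,0.311). The crop confirms the small grey square at top-image (358,200). Moving to above the drift.

Emit:
jog_arm --pt "0.97 0.9 0 0" --pt "0.97 0.9 0 0" --pt "0.97 0.9 0 0" --pt "0.97 0.9 0 0" --pt "0.97 0.9 0 0" --pt "0.97 0.9 0 0" --pt "0.97 0.9 0 0" --pt "0.97 0.9 0 0" --pt "0.97 0.9 0 0" --pt "0.97 0.9 0 0" --grip 87

```text
time_s: 2.9
tcp_pos: [0.3105, 0.3725, 0.405]
ee_rot: [[0.961, -0.278, 0.0], [-0.278, -0.961, 0.0], [0.0, -0.0, -1.0]]
wrist_force: [0.4, 1.1, 0.5]
gripper_width: 0.997
gripper_force: 0.0
```

Emit:
jog_arm --pt "0.97 0.9 0 0" --pt "0.97 0.9 0 0" --pt "0.97 0.9 0 0" --pt "0.97 0.9 0 0" --pt "0.97 0.9 0 0" --pt "0.97 0.9 0 0" --pt "0.97 0.9 0 0" --pt "0.97 0.9 0 0" --pt "0.97 0.9 0 0" --pt "0.97 0.9 0 0"

```text
time_s: 3.9
tcp_pos: [0.4468, 0.1456, 0.405]
ee_rot: [[0.961, -0.278, 0.001], [-0.278, -0.961, 0.0], [0.0, -0.0, -1.0]]
wrist_force: [0.4, 0.2, -0.8]
gripper_width: 1.002
gripper_force: 0.0
```

Emit:
jog_arm --pt "0.97 0.9 0 0" --pt "0.97 0.9 0 0" --pt "0.97 0.9 0 0" --pt "0.97 0.9 0 0" --pt "0.97 0.9 0 0" --pt "0.97 0.9 0 0" --pt "0.5 0 0 0" --pt "0 0 0 0" --pt "0 0 0 0"

```text
time_s: 4.8
tcp_pos: [0.5376, 0.0082, 0.4046]
ee_rot: [[0.961, -0.278, -0.001], [-0.278, -0.961, 0.0], [-0.001, 0.0, -1.0]]
wrist_force: [-0.4, -0.4, -0.1]
gripper_width: 0.997
gripper_force: 0.0
```

```bash
cat >> h.py <<'E'
def go(x,y,zg,yaw=None):
    "remaining shift in tool units to bring grasp point to x,y,zg; turn so tool-y world angle = yaw (mod 180)"
    s=sense(); R=np.array(s["ee_rot"]); p=np.array(s["tcp_pos"]); g=p+R[:,2]*r.tcp_to_grasp
    a=np.degrees(np.arctan2(R[1,1],R[0,1])); d=R.T@(np.array([x,y,zg])-g)
    print("t",round(s["time_s"],2),"grasp",g.round(4),"yaw_y",a.round(2),"tilt",R[2].round(4),"q",np.round(s["joints"],1),"w",round(s["gripper_width"]*87,1),"F",np.round(s["wrist_force"],1))
    print("units",(d/.02).round(2), "turn deg",None if yaw is None else (-(((yaw-a)+90)%180-90)).round(2))
E
python3 - <<'E'
from h import *
go(.543,-.010,.11)
for n in("top","side"):
    eyes.capture(n)
    for d in eyes.spot_in(n,"drift")[:1]: print(n,d["conf"],np.round(d["centre"],3))
E
```

```text
t 4.8 grasp [0.5375 0.0082 0.2411] yaw_y -106.14 tilt [-6.e-04  1.e-04 -1.e+00] q [ 18.2  13.6 -11.8  -0.  -64.6  55.7] w 86.8 F [-0.4 -0.4 -0.1]
units [0.52 0.8  6.55] turn deg None
side 0.65 [ 0.542 -0.018  0.084]
```

Emit:
jog_arm --pt "0.5 0.8 0 0" --pt "0 0 0.9 0" --pt "0 0 0.9 0" --pt "0 0 0.9 0" --pt "0 0 0.9 0" --pt "0 0 0.9 0" --pt "0 0 0.9 0" --pt "0 0 0.9 0" --pt "0 0 0.2 0" --pt "0 0 0 0"

```text
time_s: 6.0
tcp_pos: [0.5428, -0.01, 0.2745]
ee_rot: [[0.961, -0.277, -0.001], [-0.277, -0.961, -0.0], [-0.001, 0.001, -1.0]]
wrist_force: [-0.1, -0.6, -0.2]
gripper_width: 1.002
gripper_force: 0.0
```

Emit:
jog_arm --pt "0 0 0 0" --pt "0 0 0 0" --pt "0 0 0 0" --pt "0 0 0 0" --pt "0 0 0 0" --pt "0 0 0 0" --grip 10

```text
time_s: 6.6
tcp_pos: [0.5429, -0.0104, 0.2749]
ee_rot: [[0.961, -0.278, 0.0], [-0.278, -0.961, 0.0], [0.0, -0.0, -1.0]]
wrist_force: [-0.7, 0.9, -0.2]
gripper_width: 0.538
gripper_force: 0.0
```

Emit:
jog_arm --pt "0 0 0 0" --pt "0 0 0 0" --pt "0 0 0 0" --pt "0 0 0 0" --pt "0 0 0 0" --pt "0 0 0 0" --pt "0 0 0 0"

```text
time_s: 7.3
tcp_pos: [0.5429, -0.0104, 0.2747]
ee_rot: [[0.961, -0.278, 0.0], [-0.278, -0.961, 0.0], [0.0, -0.0, -1.0]]
wrist_force: [0.5, 0.1, 0.6]
gripper_width: 0.228
gripper_force: 30.0
```

Emit:
jog_arm --pt "0 0 -0.3 0" --pt "0 0 -0.6 0" --pt "0 0 -0.8 0" --pt "0 0 -0.8 0" --pt "0 0 -0.8 0" --pt "0 0 -0.8 0" --pt "0 0 -0.8 0" --pt "0 0 -0.8 0" --pt "0 0 -0.5 0" --pt "0 0 -0.2 0"

```text
time_s: 8.3
tcp_pos: [0.5428, -0.0105, 0.4043]
ee_rot: [[0.961, -0.278, 0.002], [-0.278, -0.961, 0.001], [0.002, -0.001, -1.0]]
wrist_force: [-0.1, 0.3, -2.4]
gripper_width: 0.221
gripper_force: 30.0
```

Emit:
jog_arm --pt "-0.1 -0.4 0 0" --pt "-0.3 -0.8 0 0" --pt "-0.34 -1 0 0" --pt "-0.34 -1 0 0" --pt "-0.34 -1 0 0" --pt "-0.34 -1 0 0" --pt "-0.34 -1 0 0" --pt "-0.34 -1 0 0" --pt "-0.34 -1 0 0" --pt "-0.34 -1 0 0"

```text
time_s: 9.3
tcp_pos: [0.5337, 0.185, 0.4015]
ee_rot: [[0.961, -0.278, -0.002], [-0.278, -0.961, -0.001], [-0.002, 0.002, -1.0]]
wrist_force: [0.9, 0.2, -2.0]
gripper_width: 0.224
gripper_force: 30.0
```

Emit:
jog_arm --pt "-0.34 -1 0 0" --pt "-0.34 -1 0 0" --pt "-0.34 -1 0 0" --pt "-0.34 -1 0 0" --pt "-0.34 -1 0 0" --pt "-0.3 -0.8 0 0" --pt "-0.05 -0.25 0 0" --pt "0 0 0 0" --pt "0 0 0 0"

```text
time_s: 10.2
tcp_pos: [0.5284, 0.311, 0.4026]
ee_rot: [[0.96, -0.278, -0.0], [-0.278, -0.96, -0.001], [-0.0, 0.001, -1.0]]
wrist_force: [-0.2, -0.2, -3.2]
gripper_width: 0.222
gripper_force: 30.0
```

Run:
```python
from h import *
go(.5285,.312,.125)
im={n:eyes.capture(n) for n in("top","side")}
a=cv2.resize(im["top"][130:240,100:210],(400,400),interpolation=cv2.INTER_CUBIC)
b=cv2.resize(im["side"][80:200,180:300],(400,400),interpolation=cv2.INTER_CUBIC)
cv2.imwrite("pics/pot1.png",np.hstack([a,b]))
```

```text
t 10.2 grasp [0.5283 0.3109 0.2391] yaw_y -106.16 tilt [-3.e-04  7.e-04 -1.e+00] q [ 45.6  21.   -1.5   0.  -67.6  28.2] w 19.3 F [-0.2 -0.2 -3.2]
units [-0.   -0.06  5.71] turn deg None
```

View pics/pot1.png

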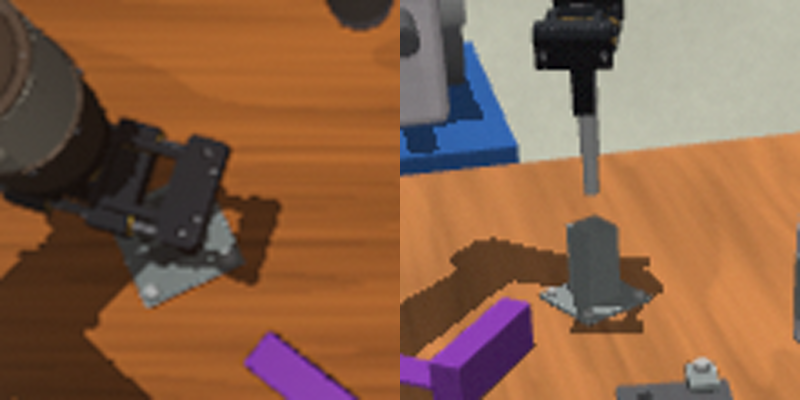

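The drift hangs thin end down in line with the pot; in the side crop its tip is at (590,190) and the mouth is centred near (593,225). Lowering.

Emit:
jog_arm --pt "0 0 0.6 0" --pt "0 0 0.8 0" --pt "0 0 0.6 0" --pt "0 0 0.6 0" --pt "0 0 0.6 0" --pt "0 0 0.6 0" --pt "0 0 0.6 0" --pt "0 0 0.6 0" --pt "0 0 0.6 0" --pt "0 0 0.1 0"

```text
time_s: 11.3
tcp_pos: [0.528, 0.311, 0.2866]
ee_rot: [[0.96, -0.278, -0.003], [-0.278, -0.96, -0.002], [-0.002, 0.003, -1.0]]
wrist_force: [-1.2, 0.2, -3.3]
gripper_width: 0.219
gripper_force: 30.0
```

Emit:
jog_arm --pt "0 0 0 0" --pt "0 0 0 0" --pt "0 0 0 0" --pt "0 0 0 0" --pt "0 0 0 0" --pt "0 0 0 0" --grip 60

```text
time_s: 11.9
tcp_pos: [0.5284, 0.3113, 0.2891]
ee_rot: [[0.961, -0.278, 0.001], [-0.278, -0.961, 0.0], [0.0, -0.001, -1.0]]
wrist_force: [-0.1, -0.2, -0.4]
gripper_width: 0.651
gripper_force: 0.0
```

Emit:
jog_arm --pt "0 0 -0.4 0" --pt "0 0 -0.8 0" --pt "0 0 -0.9 0" --pt "0 0 -0.9 0" --pt "0 0 -0.9 0" --pt "0 0 -0.9 0" --pt "0 0 -0.8 0" --pt "0 0 -0.4 0"

```text
time_s: 12.7
tcp_pos: [0.5285, 0.3113, 0.4112]
ee_rot: [[0.961, -0.278, 0.003], [-0.278, -0.961, 0.002], [0.002, -0.003, -1.0]]
wrist_force: [0.1, 0.3, -0.4]
gripper_width: 0.69
gripper_force: 0.0
```

Emit:
jog_arm --pt "0.2 1 0 0" --pt "0.2 1 0 0" --pt "0.2 1 0 0" --pt "0.2 1 0 0" --pt "0.2 1 0 0" --pt "0.2 1 0 0" --pt "0.2 1 0 0" --pt "0.2 1 0 0" --pt "0.2 1 0 0" --pt "0.2 1 0 0"

```text
time_s: 13.7
tcp_pos: [0.5109, 0.1063, 0.4088]
ee_rot: [[0.961, -0.278, 0.0], [-0.278, -0.961, 0.0], [0.0, -0.0, -1.0]]
wrist_force: [0.0, 0.6, -0.2]
gripper_width: 0.688
gripper_force: 0.0
```

Emit:
jog_arm --pt "0.2 1 0 0" --pt "0.2 1 0 0" --pt "0.2 1 0 0" --pt "0.2 1 0 0" --pt "0.2 1 0 0" --pt "0.2 1 0 0" --pt "0.2 1 0 0" --pt "0.2 1 0 0" --pt "0.2 1 0 0" --pt "0.2 1 0 0"

```text
time_s: 14.7
tcp_pos: [0.4934, -0.0968, 0.4088]
ee_rot: [[0.96, -0.278, 0.0], [-0.278, -0.96, 0.0], [0.0, -0.0, -1.0]]
wrist_force: [0.3, -0.0, -0.3]
gripper_width: 0.687
gripper_force: 0.0
```

Emit:
jog_arm --pt "0.2 1 0 0" --pt "0.2 1 0 0" --pt "0.2 1 0 0" --pt "0.2 1 0 0" --pt "0.2 1 0 0" --pt "0.2 1 0 0" --pt "0.2 1 0 0" --pt "0.2 1 0 0" --pt "0.2 1 0 0" --pt "0.2 1 0 0"

```text
time_s: 15.7
tcp_pos: [0.4759, -0.2999, 0.4088]
ee_rot: [[0.96, -0.278, 0.0], [-0.278, -0.96, -0.0], [0.0, -0.0, -1.0]]
wrist_force: [0.3, -0.1, -0.5]
gripper_width: 0.693
gripper_force: 0.0
```

Emit:
jog_arm --pt "0 0.9 0 0.9" --pt "0 0 0 1" --pt "0 0 0 1" --pt "0 0 0 1" --pt "0 0 0 1" --pt "0 0 0 1" --pt "0 0 0 1" --pt "0 0 0 1" --pt "0 0 0 1" --pt "0 0 0 1"

```text
time_s: 16.7
tcp_pos: [0.471, -0.3163, 0.4087]
ee_rot: [[0.474, -0.881, -0.0], [-0.881, -0.474, 0.0], [-0.0, 0.0, -1.0]]
wrist_force: [-0.4, -0.3, 1.0]
gripper_width: 0.689
gripper_force: 0.0
```

Emit:
jog_arm --pt "0 0 0 1" --pt "0 0 0 1" --pt "0 0 0 1" --pt "0 0 0 1" --pt "0 0 0 1" --pt "0 0 0 1" --pt "0 0 0 1" --pt "0 0 0 1" --pt "0 0 0 1" --pt "0 0 0 1"

```text
time_s: 17.7
tcp_pos: [0.471, -0.3163, 0.4087]
ee_rot: [[-0.302, -0.953, -0.0], [-0.953, 0.302, 0.0], [-0.0, 0.0, -1.0]]
wrist_force: [0.9, -0.1, -0.0]
gripper_width: 0.691
gripper_force: 0.0
```

Run:
```python
from h import *
go(.4735+.002*np.sin(np.radians(25.5)),-.3298+.002*np.cos(np.radians(25.5)),.036,-25.5)
im={n:eyes.capture(n) for n in("top","side")}
for k in("pot_mouth","drift"):
    for n in im:
        print(k,n,[(round(d["conf"],2),np.round(d["centre"],3)) for d in eyes.spot_in(n,k)])
a=cv2.resize(im["top"][130:240,100:210],(400,400),interpolation=cv2.INTER_CUBIC)
b=cv2.resize(im["side"][100:340,160:360],(400,480),interpolation=cv2.INTER_CUBIC)
a=np.vstack([a,np.zeros((80,400,3),np.uint8)])
cv2.imwrite("pics/pot2.png",np.hstack([a,b]))
```

```text
t 17.7 grasp [ 0.471  -0.3163  0.2452] yaw_y 162.44 tilt [-0.e+00  1.e-04 -1.e+00] q [-17.5  16.3  -7.5  -0.  -66.3  -0. ] w 60.1 F [ 0.9 -0.1 -0. ]
units [ 0.51 -0.34 10.46] turn deg 7.94
pot_mouth top [(0.62, array([0.515, 0.3  , 0.004]))]
pot_mouth side [(0.26, array([ 0.753, -0.229,  0.045]))]
drift top []
drift side [(0.52, array([0.528, 0.301, 0.122]))]
```

View pics/pot2.png

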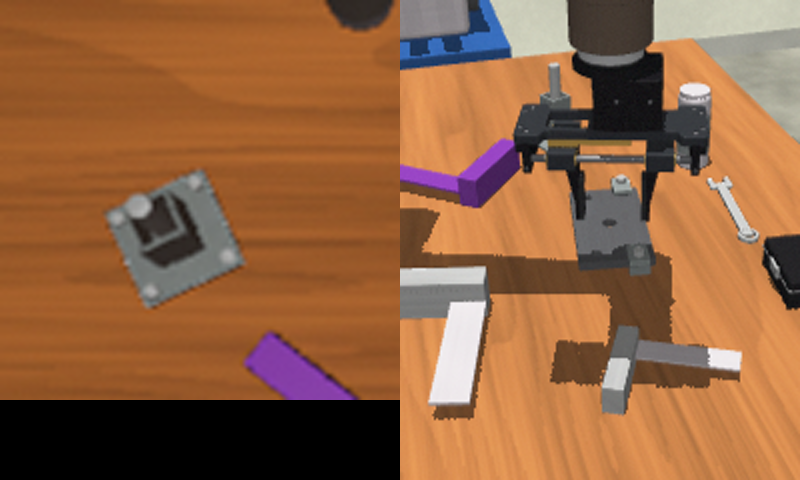

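The top crop shows the drift standing in the pot with its head at (138,207), and the side crop shows it sticking up out of the pot. Now grasping the stock.

Emit:
jog_arm --pt "0.51 -0.34 0 0" --pt "0 0 0.6 0.87" --pt "0 0 1 0.86" --pt "0 0 1 0" --pt "0 0 1 0" --pt "0 0 1 0" --pt "0 0 1 0" --pt "0 0 1 0" --pt "0 0 1 0" --pt "0 0 0 0"

```text
time_s: 19.0
tcp_pos: [0.4746, -0.3277, 0.2538]
ee_rot: [[-0.428, -0.904, -0.006], [-0.904, 0.428, 0.002], [0.0, 0.006, -1.0]]
wrist_force: [-0.5, -0.1, -1.4]
gripper_width: 0.691
gripper_force: 0.0
```

Run:
```python
from h import *
go(.4735+.002*np.sin(np.radians(25.5)),-.3298+.002*np.cos(np.radians(25.5)),.035,-25.5)
```

```text
t 19.0 grasp [ 0.4736 -0.3273  0.0903] yaw_y 154.69 tilt [ 2.0e-04  6.2e-03 -1.0e+00] q [-18.5  26.1 -17.3  -0.  -47.   -6.7] w 60.1 F [-0.5 -0.1 -1.4]
units [ 0.01 -0.06  2.76] turn deg 0.19
```

Emit:
jog_arm --pt "0 0 0.8 0" --pt "0 0 0.8 0" --pt "0 0 0.6 0" --pt "0 0 0.3 0" --pt "0 0 0.1 0" --pt "0 0 0 0" --pt "0 0 0 0"

```text
time_s: 19.7
tcp_pos: [0.4756, -0.3276, 0.2055]
ee_rot: [[-0.427, -0.904, 0.001], [-0.904, 0.427, -0.001], [0.0, -0.001, -1.0]]
wrist_force: [-0.4, 0.7, 0.3]
gripper_width: 0.69
gripper_force: 0.0
```

Run:
```python
from h import *
go(.4735+.002*np.sin(np.radians(25.5)),-.3298+.002*np.cos(np.radians(25.5)),.035,-25.5)
```

```text
t 19.7 grasp [ 0.4758 -0.3277  0.042 ] yaw_y 154.73 tilt [ 0.     -0.0015 -1.    ] q [-18.5  29.8 -19.7   0.  -40.4  -6.8] w 60.0 F [-0.4  0.7  0.3]
units [0.04 0.06 0.35] turn deg 0.23
```

Emit:
jog_arm --pt "0.04 0.06 0.35 0.05" --pt "0 0 0 0" --pt "0 0 0 0"

```text
time_s: 20.0
tcp_pos: [0.4737, -0.3276, 0.1976]
ee_rot: [[-0.431, -0.902, -0.0], [-0.902, 0.431, 0.0], [0.0, 0.0, -1.0]]
wrist_force: [0.2, -0.1, 0.0]
gripper_width: 0.691
gripper_force: 0.0
```

Emit:
jog_arm --pt "0 0 0 0" --pt "0 0 0 0" --pt "0 0 0 0" --pt "0 0 0 0" --pt "0 0 0 0" --pt "0 0 0 0" --pt "0 0 0 0" --pt "0 0 0 0" --grip 10

```text
time_s: 20.8
tcp_pos: [0.4743, -0.3278, 0.198]
ee_rot: [[-0.431, -0.903, 0.002], [-0.903, 0.431, -0.001], [-0.0, -0.002, -1.0]]
wrist_force: [2.8, -1.2, -0.4]
gripper_width: 0.295
gripper_force: 30.0
```

Run:
```python
from h import *
go(.4735,-.3298,.035,-25.5)
im={n:eyes.capture(n) for n in("top","side")}
print(fit("square",(.4735,-.33,-.445),("side",))[:2])
```

```text
t 20.8 grasp [ 0.4746 -0.3279  0.0345] yaw_y 154.5 tilt [-0.     -0.0017 -1.    ] q [-18.6  30.4 -20.2   0.  -39.4  -7. ] w 25.7 F [ 2.8 -1.2 -0.4]
units [ 0.11  0.01 -0.03] turn deg -0.0
(array([ 0.47254776, -0.32844959, -0.43034461]), np.float64(0.24663908779621124))
```

Stock is held (25.7 mm). Lifting, turning to the plate's heading, and carrying it over.

Emit:
jog_arm --pt "0 0 -0.2 0" --pt "0 0 -0.5 0" --pt "0 0 -0.8 0" --pt "0 0 -0.8 0" --pt "0 0 -0.7 -0.3" --pt "0 0 0 -0.7" --pt "0 0 0 -0.8" --pt "0 0 0 -0.8" --pt "0 0 0 -0.7" --pt "0 0 0 -0.5"

```text
time_s: 21.95
tcp_pos: [0.4729, -0.3273, 0.2576]
ee_rot: [[-0.14, -0.99, -0.002], [-0.99, 0.14, 0.001], [-0.001, 0.003, -1.0]]
wrist_force: [-0.5, -0.0, -4.7]
gripper_width: 0.291
gripper_force: 30.0
```

Emit:
jog_arm --pt "-0.4 0.1 0 0" --pt "-0.8 0.2 0 0" --pt "-0.9 0.18 0 0" --pt "-0.9 0.18 0 0" --pt "-0.9 0.18 0 0" --pt "-0.9 0.18 0 0" --pt "-0.9 0.18 0 0" --pt "-0.9 0.18 0 0" --pt "-0.9 0.18 0 0" --pt "-0.9 0.18 0 0"

```text
time_s: 22.95
tcp_pos: [0.462, -0.1547, 0.2579]
ee_rot: [[-0.141, -0.99, -0.001], [-0.99, 0.141, 0.0], [-0.0, 0.001, -1.0]]
wrist_force: [-0.3, -0.3, -3.9]
gripper_width: 0.295
gripper_force: 30.0
```

Emit:
jog_arm --pt "-0.9 0.18 0 0" --pt "-0.9 0.18 0 0" --pt "-0.9 0.18 0 0" --pt "-0.9 0.18 0 0" --pt "-0.9 0.18 0 0" --pt "-0.9 0.18 0 0" --pt "-0.5 0 0 0" --pt "0 0 0 0" --pt "0 0 0 0"

```text
time_s: 23.85
tcp_pos: [0.458, -0.0364, 0.2579]
ee_rot: [[-0.14, -0.99, -0.0], [-0.99, 0.14, -0.0], [0.0, 0.0, -1.0]]
wrist_force: [0.8, -0.1, -4.9]
gripper_width: 0.295
gripper_force: 30.0
```

Run:
```python
from h import *
go(.4596,-.0350,.037,-8.1)
im={n:eyes.capture(n) for n in("top","side")}
a=cv2.resize(im["top"][130:230,180:330],(600,400),interpolation=cv2.INTER_CUBIC)
b=cv2.resize(im["side"][150:280,180:330],(200*3//2,260),interpolation=cv2.INTER_CUBIC)
c=np.zeros((400,800,3),np.uint8); c[:,:500]=a[:,:500]; c[:260,500:]=b
cv2.imwrite("pics/carry.png",c)
```

```text
t 23.85 grasp [ 0.458  -0.0364  0.0944] yaw_y 171.93 tilt [ 1.e-04  3.e-04 -1.e+00] q [ 15.8  16.2 -33.4  -0.  -40.4 -23.9] w 25.7 F [ 0.8 -0.1 -4.9]
units [-0.08 -0.07  2.87] turn deg 0.03
```

View pics/carry.png

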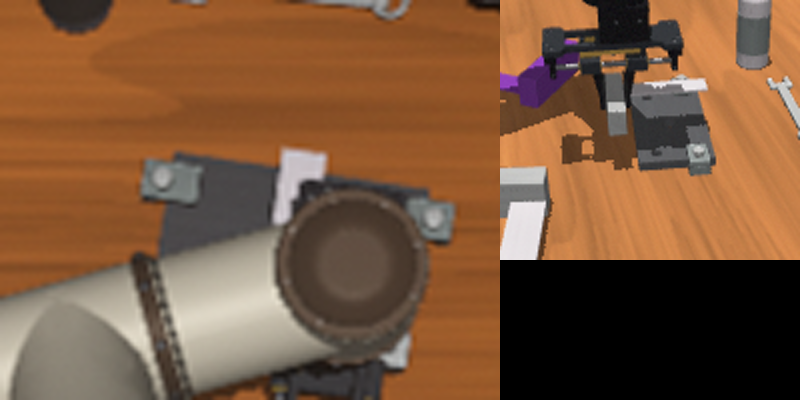

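The square hangs level, its blade over the plate (top crop (300,185)). Lowering in front of the edge.

Emit:
jog_arm --pt "-0.08 -0.04 0.5 0" --pt "0 0 0.8 0" --pt "0 0 0.7 0" --pt "0 0 0.5 0" --pt "0 0 0.3 0" --pt "0 0 0.1 0" --pt "0 0 0.05 0" --pt "0 0 0 0" --pt "0 0 0 0"

```text
time_s: 24.85
tcp_pos: [0.4595, -0.035, 0.1992]
ee_rot: [[-0.141, -0.99, 0.001], [-0.99, 0.141, 0.0], [-0.0, -0.001, -1.0]]
wrist_force: [0.3, -0.7, -4.9]
gripper_width: 0.295
gripper_force: 30.0
```

Run:
```python
from h import *
go(.4596,-.0350,.0345,-8.1)
for n in("top","side"): eyes.capture(n)
print(fit("square",(.4596,-.037,-.141),("side",))[:2])
```

```text
t 24.85 grasp [ 0.4597 -0.035   0.0357] yaw_y 171.91 tilt [-4.0e-04 -1.1e-03 -1.0e+00] q [ 15.9  22.1 -36.6   0.  -31.2 -24. ] w 25.7 F [ 0.3 -0.7 -4.9]
units [0.   0.   0.06] turn deg 0.01
(array([ 0.46048989, -0.0342898 , -0.12930898]), np.float64(0.15459926426410675))
```

Emit:
jog_arm --pt "0 0 0.05 0" --pt "0 0 0 0" --pt "0 -0.2 0 0" --pt "0 -0.15 0 0" --pt "0 -0.05 0 0" --pt "0 0 0 0" --pt "0 0 0 0"

```text
time_s: 25.7
tcp_pos: [0.466, -0.0365, 0.1979]
ee_rot: [[-0.141, -0.99, -0.004], [-0.99, 0.141, -0.001], [0.002, 0.004, -1.0]]
wrist_force: [-6.2, 0.4, 4.6]
gripper_width: 0.294
gripper_force: 30.0
```

Emit:
jog_arm --pt "0 -0.05 0 0" --pt "0 0 0 0"

```text
time_s: 25.9
tcp_pos: [0.4669, -0.0367, 0.1979]
ee_rot: [[-0.141, -0.99, -0.005], [-0.99, 0.141, -0.001], [0.002, 0.005, -1.0]]
wrist_force: [-5.2, 1.3, 4.2]
gripper_width: 0.296
gripper_force: 30.0
```

Emit:
jog_arm --pt "0 -0.05 0 0" --pt "0 0 0 0"

```text
time_s: 26.1
tcp_pos: [0.4679, -0.0368, 0.1979]
ee_rot: [[-0.141, -0.99, -0.004], [-0.99, 0.141, -0.001], [0.002, 0.004, -1.0]]
wrist_force: [-5.9, 0.6, 4.9]
gripper_width: 0.297
gripper_force: 30.0
```

Emit:
jog_arm --pt "0 -0.05 0 0" --pt "0 0 0 0"

```text
time_s: 26.3
tcp_pos: [0.4689, -0.037, 0.1979]
ee_rot: [[-0.141, -0.99, -0.004], [-0.99, 0.141, -0.001], [0.002, 0.004, -1.0]]
wrist_force: [-4.9, -0.1, 4.6]
gripper_width: 0.297
gripper_force: 30.0
```

Emit:
jog_arm --pt "0 -0.05 0 0" --pt "0 0 0 0"

```text
time_s: 26.5
tcp_pos: [0.4699, -0.0371, 0.1979]
ee_rot: [[-0.141, -0.99, -0.004], [-0.99, 0.141, -0.001], [0.002, 0.004, -1.0]]
wrist_force: [-4.2, 0.4, 3.9]
gripper_width: 0.294
gripper_force: 30.0
```

Emit:
jog_arm --pt "0 -0.05 0 0" --pt "0 0 0 0"

```text
time_s: 26.7
tcp_pos: [0.4709, -0.0372, 0.1979]
ee_rot: [[-0.141, -0.99, -0.004], [-0.99, 0.141, -0.001], [0.001, 0.004, -1.0]]
wrist_force: [-5.5, 0.7, 4.6]
gripper_width: 0.296
gripper_force: 30.0
```

Emit:
jog_arm --pt "0 -0.05 0 0" --pt "0 0 0 0"

```text
time_s: 26.9
tcp_pos: [0.4719, -0.0373, 0.1979]
ee_rot: [[-0.141, -0.99, -0.004], [-0.99, 0.141, -0.001], [0.001, 0.004, -1.0]]
wrist_force: [-5.9, 0.6, 5.3]
gripper_width: 0.294
gripper_force: 30.0
```

Run:
```python
from h import *
go(.4715,-.0368,.0345,-8.1)
```

```text
t 26.9 grasp [ 0.4712 -0.0375  0.0344] yaw_y 171.89 tilt [ 0.0015  0.0041 -1.    ] q [ 15.2  23.2 -34.8  -0.  -32.3 -23.3] w 25.5 F [-5.9  0.6  5.3]
units [-0.04 -0.01 -0.  ] turn deg -0.01
```

Emit:
jog_arm --pt "-0.04 -0.05 0 0" --pt "0 0 0 0"

```text
time_s: 27.1
tcp_pos: [0.4724, -0.0372, 0.1979]
ee_rot: [[-0.141, -0.99, -0.007], [-0.99, 0.141, -0.002], [0.003, 0.007, -1.0]]
wrist_force: [-6.6, -1.8, 8.3]
gripper_width: 0.294
gripper_force: 30.0
```

Emit:
jog_arm --pt "0 -0.05 0 0" --pt "0 0 0 0"

```text
time_s: 27.3
tcp_pos: [0.4728, -0.0372, 0.1979]
ee_rot: [[-0.142, -0.99, -0.009], [-0.99, 0.142, -0.002], [0.003, 0.008, -1.0]]
wrist_force: [-9.8, 0.7, 9.2]
gripper_width: 0.296
gripper_force: 30.0
```

Emit:
jog_arm --pt "0 -0.05 0 0" --pt "0 0 0 0"

```text
time_s: 27.5
tcp_pos: [0.4738, -0.0372, 0.1979]
ee_rot: [[-0.142, -0.99, -0.008], [-0.99, 0.142, -0.002], [0.003, 0.008, -1.0]]
wrist_force: [-9.1, 1.7, 10.5]
gripper_width: 0.299
gripper_force: 30.0
```

Emit:
jog_arm --pt "0 -0.06 0 0" --pt "0 0 0 0"

```text
time_s: 27.7
tcp_pos: [0.4743, -0.0373, 0.198]
ee_rot: [[-0.143, -0.99, -0.01], [-0.99, 0.143, -0.001], [0.003, 0.01, -1.0]]
wrist_force: [-11.9, 3.9, 11.5]
gripper_width: 0.301
gripper_force: 30.0
```

Emit:
jog_arm --pt "0 -0.06 0 0" --pt "0 0 0 0"

```text
time_s: 27.9
tcp_pos: [0.4748, -0.0373, 0.198]
ee_rot: [[-0.143, -0.99, -0.013], [-0.99, 0.143, -0.001], [0.003, 0.012, -1.0]]
wrist_force: [-14.8, 7.5, 15.4]
gripper_width: 0.297
gripper_force: 30.0
```

Run:
```python
from h import *
go(.4715,-.0368,.0345,-8.1)
im={n:eyes.capture(n) for n in("top","side")}
print(fit("square",(.4715,-.037,-.141),("side",))[:2])
a=cv2.resize(im["top"][160:230,190:310],(600,350),interpolation=cv2.INTER_CUBIC)
b=cv2.resize(im["side"][180:260,210:300],(270*3//2*0+281,250),interpolation=cv2.INTER_CUBIC)
c=np.zeros((600,600,3),np.uint8); c[:350]=a; c[350:,:281]=b
cv2.imwrite("pics/slide.png",c)
```

```text
t 27.9 grasp [ 0.4727 -0.0376  0.0345] yaw_y 171.78 tilt [ 0.0032  0.0123 -0.9999] q [ 15.1  23.5 -34.2  -0.2 -33.1 -23.1] w 25.8 F [-14.8   7.5  15.4]
units [-0.03  0.07 -0.  ] turn deg -0.12
(array([ 0.4712011 , -0.03881564, -0.1515706 ]), np.float64(0.18966345489025116))
```

View pics/slide.png

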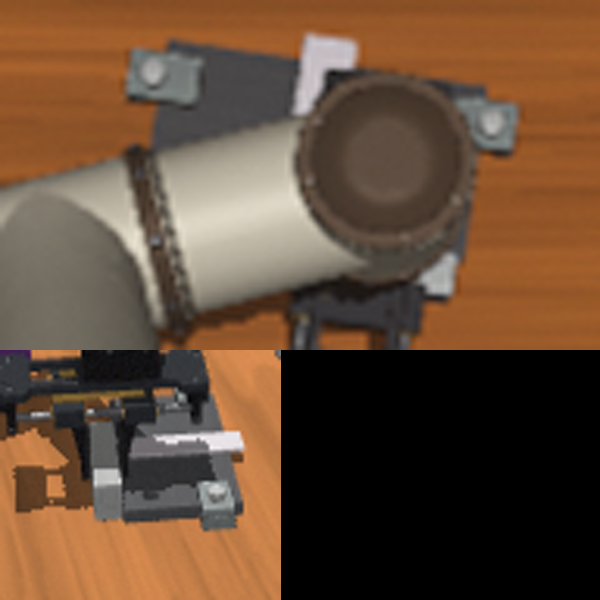

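Contact with the edge: the force builds up and the square stops moving. The crop shows the stock against the plate's near face. Releasing and retreating upward.

Emit:
jog_arm --pt "0 0 -0.05 0" --pt "0 0 0 0" --pt "0 0 0 0" --pt "0 0 0 0" --pt "0 0 0 0" --grip 50

```text
time_s: 28.55
tcp_pos: [0.4796, -0.0368, 0.1992]
ee_rot: [[-0.141, -0.99, 0.002], [-0.99, 0.141, 0.0], [-0.001, -0.002, -1.0]]
wrist_force: [0.1, -0.2, 0.6]
gripper_width: 0.563
gripper_force: 0.0
```

Emit:
jog_arm --pt "0 0 -0.3 0" --pt "0 0 -0.8 0" --pt "0 0 -1 0" --pt "0 0 -1 0" --pt "0 0 -1 0" --pt "0 0 -1 0" --pt "0 0 -1 0" --pt "0 0 -1 0"

```text
time_s: 29.35
tcp_pos: [0.4786, -0.037, 0.3422]
ee_rot: [[-0.141, -0.99, 0.001], [-0.99, 0.141, 0.0], [-0.0, -0.001, -1.0]]
wrist_force: [0.2, 0.1, -0.4]
gripper_width: 0.571
gripper_force: 0.0
```

Emit:
jog_arm --pt "-0.7 1 0 0" --pt "-0.7 1 0 0" --pt "-0.7 1 0 0" --pt "-0.7 1 0 0" --pt "-1 0 0 0" --pt "-1 0 0 0" --pt "-1 0 0 0" --pt "-1 0 0 0" --pt "-1 0 0 0" --pt "-1 0 0 0"

```text
time_s: 30.35
tcp_pos: [0.4243, 0.1493, 0.3414]
ee_rot: [[-0.141, -0.99, 0.001], [-0.99, 0.141, 0.001], [-0.001, -0.001, -1.0]]
wrist_force: [0.3, -0.2, 0.4]
gripper_width: 0.572
gripper_force: 0.0
```

Emit:
jog_arm --pt "-1 0 0 0" --pt "-1 0 0 0" --pt "-1 0 0 0" --pt "-1 0 0 0" --pt "0 0 0 0" --pt "0 0 0 0"

```text
time_s: 30.95
tcp_pos: [0.4355, 0.2282, 0.3405]
ee_rot: [[-0.14, -0.99, -0.001], [-0.99, 0.14, -0.001], [0.001, 0.001, -1.0]]
wrist_force: [-0.1, -0.8, -0.4]
gripper_width: 0.577
gripper_force: 0.0
```

Run:
```python
from h import *
go(.4715,-.0368,.0345,-8.1)
im={n:eyes.capture(n) for n in("top","side")}
for cams in(("top",),("side",),("top","side")):
    try: q,f,_=fit("square",(.4715,-.037,-.141),cams); print(cams,q[:2].round(4),np.degrees(q[2]).round(2),round(f,3))
    except Exception as e: print(cams,e)
S=6
a=cv2.resize(im["top"][160:222,205:305],None,fx=6,fy=6,interpolation=cv2.INTER_CUBIC)
b=cv2.resize(im["side"][190:247,225:325],None,fx=4,fy=4,interpolation=cv2.INTER_CUBIC)
c=np.zeros((600,600,3),np.uint8); c[:372]=a; c[372:,:400]=b
cv2.imwrite("pics/placed.png",c)
```

```text
t 30.95 grasp [0.4353 0.2281 0.177 ] yaw_y 171.93 tilt [ 7.e-04  7.e-04 -1.e+00] q [ 46.6  12.6 -23.3  -0.  -54.2 -54.7] w 50.2 F [-0.1 -0.8 -0.4]
units [12.86 -3.65  7.13] turn deg 0.03
('top',) [ 0.4698 -0.0382] -9.02 0.078
('side',) [ 0.4713 -0.0362] -9.72 0.17
('top', 'side') [ 0.4705 -0.0375] -9.56 0.264
```

View pics/placed.png

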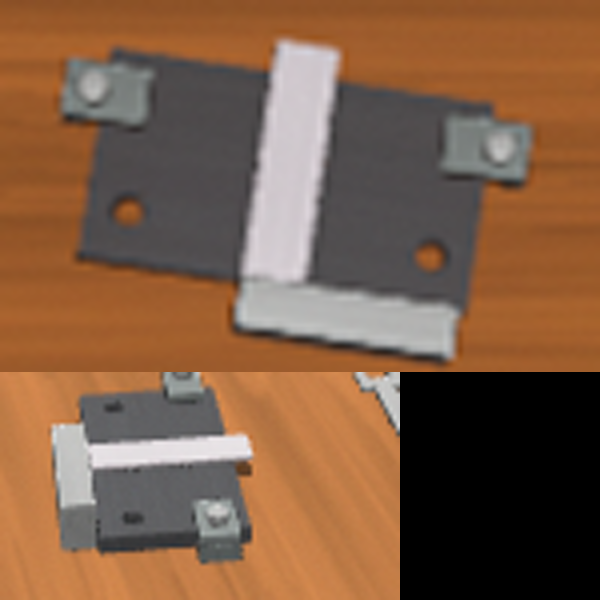

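The blade lies straight across and covers the hole, and the fit puts the square at plate (-68.6,-38.8) against a target of (-68,-39). The headings may differ by about 1°, so I'll push the stock's back with shut fingers to seat both ends.

Emit:
jog_arm --pt "1 -0.1 0 0" --pt "1 -0.1 0 0" --pt "1 -0.1 0 0" --pt "1 -0.1 0 0" --pt "1 -0.1 0 0" --pt "1 -0.1 0 0" --pt "1 -0.1 0 0" --pt "1 -0.1 0 0" --pt "1 -0.1 0 0" --pt "1 -0.1 0 0" --grip 0

```text
time_s: 32.25
tcp_pos: [0.4263, 0.0251, 0.3408]
ee_rot: [[-0.142, -0.99, -0.0], [-0.99, 0.142, 0.0], [-0.0, 0.0, -1.0]]
wrist_force: [-0.5, 0.4, 0.7]
gripper_width: 0.008
gripper_force: 0.0
```

Emit:
jog_arm --pt "1 -0.1 0 0" --pt "1 -0.1 0 0" --pt "1 -0.1 0 0" --pt "0.45 -0.2 0 0" --pt "0 0 0.5 0" --pt "0 0 1 0" --pt "0 0 1 0" --pt "0 0 1 0" --pt "0 0 0 0" --pt "0 0 0 0"

```text
time_s: 33.25
tcp_pos: [0.4274, -0.0425, 0.2705]
ee_rot: [[-0.14, -0.99, -0.001], [-0.99, 0.14, -0.0], [0.001, 0.001, -1.0]]
wrist_force: [-0.2, -0.6, 0.6]
gripper_width: 0.005
gripper_force: 0.0
```

Run:
```python
from h import *
go(.4266,-.0422,.022,-8.3)
```

```text
t 33.25 grasp [ 0.4273 -0.0426  0.107 ] yaw_y 171.94 tilt [ 6.e-04  9.e-04 -1.e+00] q [ 16.2  12.4 -36.5   0.  -41.2 -24.2] w 0.4 F [-0.2 -0.6  0.6]
units [-0.02  0.03  4.25] turn deg 0.24
```

Emit:
jog_arm --pt "0 0 0.7 0" --pt "0 0 0.8 0" --pt "0 0 0.8 0" --pt "0 0 0.8 0" --pt "0 0 0.6 0" --pt "0 0 0.4 0" --pt "0 0 0.1 0" --pt "0 0 0 0" --pt "0 0 0 0"

```text
time_s: 34.15
tcp_pos: [0.4276, -0.0427, 0.1874]
ee_rot: [[-0.141, -0.99, 0.002], [-0.99, 0.141, 0.0], [-0.001, -0.001, -1.0]]
wrist_force: [-0.4, 0.2, -0.3]
gripper_width: 0.006
gripper_force: 0.0
```

Emit:
jog_arm --pt "0 -0.3 0 0" --pt "0 -0.2 0 0" --pt "0 -0.1 0 0" --pt "0 0 0 0" --pt "0 0 0 0"

```text
time_s: 34.65
tcp_pos: [0.4391, -0.0446, 0.1867]
ee_rot: [[-0.141, -0.99, -0.0], [-0.99, 0.141, -0.0], [0.0, 0.0, -1.0]]
wrist_force: [-0.2, -0.3, -0.2]
gripper_width: 0.005
gripper_force: 0.0
```

Emit:
jog_arm --pt "0 -0.05 0 0" --pt "0 -0.05 0 0" --pt "0 0 0 0"

```text
time_s: 34.95
tcp_pos: [0.4413, -0.0448, 0.1867]
ee_rot: [[-0.141, -0.99, 0.0], [-0.99, 0.141, -0.0], [-0.0, -0.0, -1.0]]
wrist_force: [-0.7, 0.3, -0.6]
gripper_width: 0.002
gripper_force: 0.0
```

Emit:
jog_arm --pt "0 -0.05 0 0" --pt "0 0 0 0"

```text
time_s: 35.15
tcp_pos: [0.4423, -0.0449, 0.1868]
ee_rot: [[-0.141, -0.99, 0.0], [-0.99, 0.141, 0.0], [-0.0, -0.0, -1.0]]
wrist_force: [-0.1, 0.5, -0.3]
gripper_width: 0.005
gripper_force: 0.0
```

Run:
```python
from h import *
go(.4414,-.0443,.022,-8.3)
```

```text
t 35.15 grasp [ 0.4423 -0.0449  0.0233] yaw_y 171.9 tilt [-0.e+00 -2.e-04 -1.e+00] q [ 15.3  22.4 -39.4   0.  -28.2 -23.4] w 0.5 F [-0.1  0.5 -0.3]
units [-0.03  0.05  0.06] turn deg 0.2
```

Emit:
jog_arm --pt "0 -0.05 0 0" --pt "0 -0.05 0 0" --pt "0 0 0 0"

```text
time_s: 35.45
tcp_pos: [0.4443, -0.0452, 0.1868]
ee_rot: [[-0.141, -0.99, 0.0], [-0.99, 0.141, 0.0], [-0.0, -0.0, -1.0]]
wrist_force: [0.5, -0.2, 0.1]
gripper_width: 0.006
gripper_force: 0.0
```

Emit:
jog_arm --pt "0 -0.05 0 0" --pt "0 -0.05 0 0" --pt "0 0 0 0"

```text
time_s: 35.75
tcp_pos: [0.4459, -0.0456, 0.1867]
ee_rot: [[-0.141, -0.99, -0.001], [-0.99, 0.141, -0.0], [0.0, 0.001, -1.0]]
wrist_force: [-0.8, 0.6, 0.5]
gripper_width: 0.002
gripper_force: 0.7
```

Emit:
jog_arm --pt "0 -0.05 0 0" --pt "0 0 0 0"

```text
time_s: 35.95
tcp_pos: [0.4464, -0.0457, 0.1867]
ee_rot: [[-0.141, -0.99, -0.002], [-0.99, 0.141, -0.0], [0.0, 0.002, -1.0]]
wrist_force: [-4.0, 1.8, 4.1]
gripper_width: 0.003
gripper_force: 2.7
```

Emit:
jog_arm --pt "0 -0.05 0 0" --pt "0 0 0 0"

```text
time_s: 36.15
tcp_pos: [0.4468, -0.0458, 0.1867]
ee_rot: [[-0.141, -0.99, -0.004], [-0.99, 0.141, -0.0], [0.001, 0.004, -1.0]]
wrist_force: [-7.3, 3.6, 8.0]
gripper_width: 0.003
gripper_force: 4.4
```

Emit:
jog_arm --pt "0 -0.05 0 0" --pt "0 0 0 0"

```text
time_s: 36.35
tcp_pos: [0.4471, -0.0458, 0.1867]
ee_rot: [[-0.142, -0.99, -0.006], [-0.99, 0.142, -0.0], [0.001, 0.005, -1.0]]
wrist_force: [-9.5, 6.4, 10.7]
gripper_width: 0.005
gripper_force: 6.0
```

Emit:
jog_arm --pt "0 -0.05 0 0" --pt "0 0 0 0"

```text
time_s: 36.55
tcp_pos: [0.4475, -0.0459, 0.1867]
ee_rot: [[-0.142, -0.99, -0.007], [-0.99, 0.142, -0.0], [0.001, 0.007, -1.0]]
wrist_force: [-11.8, 8.0, 13.1]
gripper_width: 0.008
gripper_force: 7.6
```

Emit:
jog_arm --pt "0 -0.05 0 0" --pt "0 0 0 0"

```text
time_s: 36.75
tcp_pos: [0.4478, -0.0459, 0.1867]
ee_rot: [[-0.142, -0.99, -0.009], [-0.99, 0.142, -0.0], [0.002, 0.009, -1.0]]
wrist_force: [-13.8, 11.5, 15.1]
gripper_width: 0.009
gripper_force: 9.2
```

The stiffness is linear with no yielding, so the stock is seated. Backing off and retreating.

Emit:
jog_arm --pt "0 0.2 0 0" --pt "0 0.4 0 0" --pt "0 0.5 0 0" --pt "0 0.3 -0.3 0" --pt "0 0 -0.8 0" --pt "0 0 -1 0" --pt "0 0 -1 0" --pt "0 0 -1 0" --pt "0 0 -1 0" --pt "0 0 -1 0"

```text
time_s: 37.75
tcp_pos: [0.4229, -0.0424, 0.31]
ee_rot: [[-0.141, -0.99, 0.001], [-0.99, 0.141, 0.0], [-0.0, -0.001, -1.0]]
wrist_force: [-0.3, 0.4, 0.2]
gripper_width: 0.005
gripper_force: 0.0
```

Emit:
jog_arm --pt "-1 0 -0.5 0" --pt "-1 0 -0.5 0" --pt "-1 0 -0.5 0" --pt "-1 0 0 0" --pt "-1 0 0 0" --pt "-1 0 0 0" --pt "-1 0 0 0" --pt "-1 0 0 0" --pt "-1 0 0 0" --pt "-1 0 0 0"

```text
time_s: 38.75
tcp_pos: [0.4512, 0.1563, 0.3391]
ee_rot: [[-0.141, -0.99, 0.001], [-0.99, 0.141, 0.0], [-0.0, -0.001, -1.0]]
wrist_force: [-0.4, -0.5, 0.1]
gripper_width: 0.003
gripper_force: 0.0
```

Emit:
jog_arm --pt "-0.8 0 0 0" --pt "-0.5 0 0 0" --pt "0 0 0 0" --pt "0 0 0 0"

```text
time_s: 39.15
tcp_pos: [0.4549, 0.1812, 0.3386]
ee_rot: [[-0.141, -0.99, -0.001], [-0.99, 0.141, -0.0], [0.0, 0.001, -1.0]]
wrist_force: [-0.3, 0.4, -0.7]
gripper_width: 0.007
gripper_force: 0.0
```

Run:
```python
from h import *
s=sense(); print(s["time_s"],s["tcp_pos"])
im={n:eyes.capture(n) for n in("top","side")}
for cams in(("top",),("side",)):
    q,f,_=fit("square",(.4715,-.037,-.141),cams); print(cams,q[:2].round(4),np.degrees(q[2]).round(2),round(f,3))
# plate refit on near edge etc. with square+plate union silhouette (top): dark/grey vs wood by saturation
hsv=cv2.cvtColor(im["top"],cv2.COLOR_BGR2HSV); m=np.zeros((384,512),np.float32); m[155:225,200:310]=(hsv[155:225,200:310,1]<90)
def U(v):
    a=sil("top","plate",v[:3]*[.01,.01,.1]); b=sil("top","square",v[3:]*[.01,.01,.1]); return np.abs(np.maximum(a,b)-m).sum()
v0=np.array([54.4,-1,-1.41,47.1,-3.75,-1.6])
for _ in range(4):
    o=minimize(U,v0,method="Nelder-Mead",options=dict(initial_simplex=v0+np.vstack([np.zeros(6),np.eye(6)*.4]),maxiter=600)); v0=o.x
q=o.x*[.01,.01,.1]*1 if 0 else o.x*np.tile([.01,.01,.1],2)
p,sq=q[:3],q[3:]; c,s_=np.cos(p[2]),np.sin(p[2]); d=sq[:2]-p[:2]
print("plate",p.round(4),"rel mm",(1e3*np.array([c*d[0]+s_*d[1],-s_*d[0]+c*d[1]])).round(1),"dyaw",np.degrees(sq[2]-p[2]).round(2),o.fun,m.sum())
a=cv2.resize(im["top"][100:290,100:400],None,fx=2.6,fy=2.6,interpolation=cv2.INTER_CUBIC)
cv2.imwrite("pics/final.png",a)
```

```text
39.15 [0.45494274 0.18116232 0.33860849]
('top',) [ 0.4695 -0.0396] -7.66 0.068
('side',) [ 0.472  -0.0375] -8.65 0.087Traceback (most recent call last):
  File "<stdin>", line 12, in <module>
    res = _minimize_neldermead(fun, x0, args, callback, bounds=bounds,
                               **options)
    fxr = func(xr)
    fx = function(np.copy(x), *(wrapper_args + args))
  File "<stdin>", line 9, in U
  File "h.py", line 18, in sil
    for P in M[k]: cv2.fillConvexPoly(m,cv2.convexHull(np.round((proj(n,place(P,q))+.5)*S).astype(np.int32)),1)
                                                                 ~~~~^^^^^^^^^^^^^^
  File "h.py", line 6, in proj
    K,R,t=cal(n); p=(R@np.atleast_2d(X).T).T+t; p=p@K.T; return p[:,:2]/p[:,2:]
          ~~~^^^
  File "h.py", line 4, in cal
    c=eyes.get_calibration(n); return np.array(c["camera_matrix"]),np.array(c["R"]),np.array(c["t"])
ValueError: time passes only in moves, steps and waits
```

Run:
```python
from h import *
im={n:eyes.capture(n) for n in("top","side")}
a=cv2.resize(im["top"][160:222,205:305],None,fx=5,fy=5,interpolation=cv2.INTER_CUBIC)
b=cv2.resize(im["side"][120:260,200:380],None,fx=1.65,fy=1.65,interpolation=cv2.INTER_CUBIC)
d=cv2.resize(im["top"][90:280,110:400],None,fx=1.7,fy=1.5)
c=np.zeros((600,800,3),np.uint8); c[:310,:500]=a; c[:b.shape[0],500:500+b.shape[1]]=b[:,:300]; c[312:312+d.shape[0],:d.shape[1]]=d
cv2.imwrite("pics/final.png",c)
```

```text
(no output)
```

View pics/final.png

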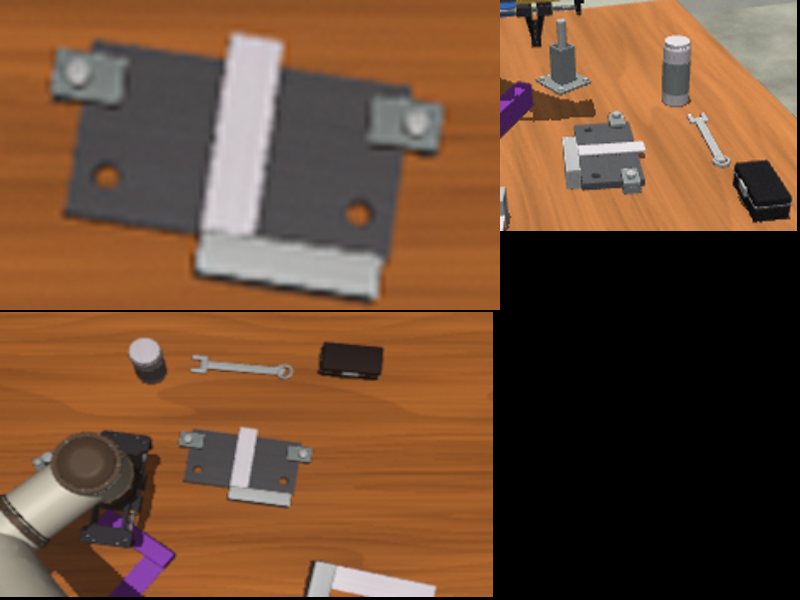

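The blade covers the hole, the stock is flush along the near edge, and the drift stands in the pot (side crop (562,45)). Can, wrench and case haven't moved, and the robot is touching nothing. Handing in.

```bash
python3 -c "
from station import r
print(r.finish_job())"
```

```text
the job is handed in; nothing more can be done
None
```

The job is handed in: the drift stands thin end down in the pot, and the square's stock is seated flush on the plate's near edge with the blade over the middle hole. The blade's centre line measured about 1–2 mm off the hole centre.

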